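# Close the stud jar and park it in its bay

### The job

Close the squat glass jar of rubber studs: set the large tapered rubber stopper down into its neck until the flange rests on the rim, lowering it gently rather than dropping it, and let go. Only then slide the closed jar along the bench, upright and without lifting it, into the three-sided plywood bay until it stands up against the back wall. Leave the other things on the bench where they are.

Things in the scene. Friction and masses are not known exactly. Their poses are not given: they have to be found in the camera images.
- jar: Squat round clear-glass jar, open at the top, black rubber studs lying inside (the only squat jar with a narrower neck); 110 mm diameter straight up to 75 mm high, then a shoulder narrowing to a neck 66 mm outside diameter; 110 mm high in all, about 0.6 kg. Loose. Origin: centre of its underside; z up.
- jar_mouth (a point): Centre of the jar's rim, 110 mm above its underside. The neck opening is 56 mm across and the neck is 18 mm deep before the jar widens. z is the jar's axis, up and out.
- stopper: The larger of the two black rubber stoppers, 81 mm high, standing on its narrow end: tapered plug 35 mm long (41 mm diameter at the bottom, 52 mm at the top), then a flange 68 mm diameter and 8 mm thick (35 to 43 mm up), then a round grip 34 mm diameter and 38 mm high (43 to 81 mm up). About 0.14 kg, loose. Origin: centre of the narrow bottom; z up through the grip.
- stopper_flange (a point): Centre of the underside of the stopper's flange, 35 mm above its narrow bottom; it comes to the jar's mouth point when the stopper is home.
- bay: Three-sided plywood bay fixed to the bench, no floor, open on its -y side: walls 45 mm high, 18 thick. Inner faces: back wall at y = +57 mm, side walls at x = -66 and +66 mm back from y = -63 mm, flaring outwards in front of that to a mouth about 180 mm wide at y = -115 mm. Origin: on the bench, where the parked jar's axis belongs. Turned up to 0.25 rad about the vertical.
- bay_home (a point): The same point as the bay's origin, on the bench: where the centre of the jar's underside belongs, with the bay's axes.
- small_bung: Bystander: the smaller black rubber stopper of the same form, 50 mm high, 40 mm flange. It is not for this jar. Origin: centre of its underside.
- pen_tray: Bystander: clear plastic tray 100 x 160 x 55 mm with pens. Origin: centre of its underside.
- insoles: Bystander: stack of four black insoles, about 80 x 215 x 20 mm. Origin: centre of the underside.
- hammer: Bystander: hammer lying on the bench, handle along its x. Origin: underside.
- tape_roll: Bystander: cardboard tape core ring, 100 mm diameter, 30 mm high, lying flat. Origin: centre of its underside.
- amber_bottle: Bystander: closed amber bottle, 68 mm diameter, 160 mm high. Origin: centre of its underside.
- tall_jar: Bystander: empty straight open glass jar, 90 mm rim diameter, 140 mm high. Origin: centre of its underside.
- mug: Bystander: white mug, 80 mm diameter, 90 mm high, handle at its +y. Origin: centre of its underside.
Mind the look-alikes: they are no part of the job. Leave any pink or red look-alike of the stopper alone.

How it is judged:
By the outcome, as a careful person would: the job done as asked, in the order asked, and still so for the second after the job is handed in, with the robot touching nothing.
It also fails if it takes over 72 s, if anything falls off the work surface, if the arm or the gripper's body presses on something with over 40 N, if the wrist force passes 120 N, or if a joint passes its speed limit or range.

### The arm

A 6-joint arm with a two-finger parallel gripper is mounted at the origin on the work surface. World frame = base frame: x ahead of the robot, y to its left, z up, the work surface at z = 0. Lengths are in m, angles in rad, forces in N, time in s.
With the tool pointing down it reaches from about 0.35 to 0.775 m from the base axis. Payload 7.3 kg.
Tool frame: the origin (TCP) lies on the front face of the gripper's body, between the roots of the fingers; the fingertips stand ahead of it and the grasp point (between the pads) lies 47 mm ahead of it (finger_overhang is the z of the fingertips in the tool frame, in m); z points along the fingers, y is the line along which they close (so a half turn about z gives the same grasp; the last joint's range is limited). The gripper opens to 92 mm and grips with 3 to 60 N. Pads are 19 mm wide; open, the fingers measure 130 mm over their backs; the gripper's body (75 mm by 190 mm) begins 47 mm behind the grasp point.
Start: joints at [1.192, 0.342, 1.524, -0, 1.275, -0.146], TCP at [0.121, 0.511, 0.292] pointing down, gripper open.
Joint ranges: [-2.53, 2.53], [-0.77, 2.02], [0.04, 2.7], [-1, 4.14], [0.28, 2.66], [-3.11, 3.11]. Speed limits (rad/s): [2.57, 2.57, 3.14, 3.14, 3.14, 3.14].

### API

Orientations are given as [roll, pitch, yaw] about the fixed x, y, z axes, in that order (R = Rz(yaw) Ry(pitch) Rx(roll)).
In Python, from cell import * gives the robot as it stands. The module is installed in compiled form; this text tells all that it offers.
- The arm moves only by the tool arm_command, never from a script. Its argument "series" is a list of rows, each an object of numbers: "x", "y", "z": the shift along the tool's x, y, z in mm; "rx", "ry", "rz": the turn, a rotation vector about the tool's x, y, z in degrees. A call has 1 to 20 rows; each row is the pose to reach, as a shift and turn from the pose commanded when the call began, along the tool's axes at that moment; what a row does not reach only later rows make up. A row lasts 1/10 s, in which the tool goes at most 50 mm and 8.59 degrees, less where a joint would pass 70% of its speed; a pose out of reach is approached as far as the arm can. A call with a gripper value outside its range is refused whole. "hand" is the finger opening in mm, from 0 to 91.8, set as the call begins (left out, the last holds). The fingers move at their own pace and stop on an object; "squeeze" is the grip in N (left out, the last holds). Time passes only in rows, so rows that repeat a pose let the fingers close. It gives the time, the measured TCP pose, the force, the opening and the grip force at its end, in the units of the state.
- observe(): the state, without advancing time (a new reading comes with each control period).
- read_camera(name): name is "scene" or "top"; returns a dict with "pixels" (384x512x3 uint8, blue, green, red), "K" (3x3 intrinsics, pixels), "k1" (the pictures are not rectified: a ray, as slopes to the right and down, at radius r is drawn at 1 + k1 r^2 times it, then the intrinsics apply), "rvec" (rotation vector, rad) and "tvec" (3), from world to camera coordinates, as OpenCV has them. Camera axes: x right, y down, z forward; pixel columns grow to the right and rows downward; lengths in m; the calibration is good to about 2 mm. A picture is of the moment at which its call begins. There is no depth.
- hand_in(): hands the job in; it is judged then, once.
Trained networks look in a picture, given as the dict that the camera call returned (one of the last four; its "shot" number tells which), for a name from the list of things; names that differ only in an ending like _2 or _b are one class to them, and where a whole thing is asked for, a point or a joint stands for the part that bears it (a point fixed in the world has none). Each returns a list of dicts, best first, with "confidence" (0 to 1); they miss things now and then, are a little off and sometimes report something else, mostly with a low value. They report only what shows in the picture. A call takes as long as a camera call. They do not tell look-alikes from the thing itself.
- boxes_of(picture, query): "point" ([x, y, z] in m, in world coordinates, good to about 4 mm: the middle of the surface that is visible of it).
- trace(picture, query): "pixels" (384x512 bool, what is visible of it).
- mark_of(picture, query): "point" ([x, y, z] in m, in world coordinates, good to about 4 mm: a listed point, or the origin of a listed thing).
The state is a dict: "time": time; "qpos": joint angles; "qvel": joint speeds; "joint_efforts": joint torques, N m; "tool_pos": TCP position; "tool_rot": TCP orientation; "contact_force": force on the tool from outside, world axes, zero at the start; "torque": the same for the moment, N m; "opening": finger opening in m; "grip_force": force on a finger pad.
Only numpy, scipy, OpenCV 4.12 (cv2) and the standard library are available. Lean on these libraries where they do the work, as an engineer would, in place of code of your own. Each camera call takes 0.05 s, during which the arm holds its last target. There are 200 camera calls.

## Working session

There is one attempt and no reset: what is moved stays moved. The work goes in short steps, Python scripts to look and compute and a tool call to move; the robot and the scene stay as the last step left them, time stands still between calls to the robot, and variables do not carry over. Pictures are saved under pics/ and viewed, at most 10 in all, crops included, and the job is handed in when it is done.

Besides the shell and the picture viewer there is one more tool, called after "Emit:" by a JSON object that holds its "fn" and its "kwargs". arm_command: Moves the arm, as the interface text tells. Its arguments: {"type":"object","properties":{"series":{"type":"array"},"hand":{"type":"number"},"squeeze":{"type":"number"}},"required":["series"]}

```bash
mkdir -p pics
python3 - <<'E'
from cell import *
import cv2,numpy as np
s=observe(); print(s['time'],s['tool_pos'],s['tool_rot'],s['opening'],s.get('finger_overhang'))
try: print(finger_overhang)
except Exception as e: print(e)
P={n:read_camera(n) for n in('scene','top')}
cv2.imwrite('pics/a.png',P['scene']['pixels']);cv2.imwrite('pics/b.png',P['top']['pixels'])
for n in P:
  print(n,P[n]['tvec'],P[n]['rvec'])
  for q in['jar','jar_mouth','stopper','stopper_flange','bay','bay_home','small_bung','pen_tray','insoles','hammer','tape_roll','amber_bottle','tall_jar','mug']:
    print(q,[(np.round(d['point'],3).tolist(),round(float(d['confidence']),2)) for d in mark_of(P[n],q)][:4])
E
```

```text
0.0 [0.120973   0.51055761 0.29154774] [-3.14008342e+00 -2.17527030e-04  2.90880294e+00] 0.09207173730357866 None
0.0655
scene [ 0.40585032 -0.28266467  1.43714956] [ 1.05947258  2.59043243 -0.81229307]
jar [([0.727, -0.328, -0.0], 0.18)]
jar_mouth [([0.593, 0.017, 0.11], 0.89), ([0.592, 0.022, 0.002], 0.3)]
stopper [([0.568, -0.18, -0.005], 0.88), ([0.477, -0.345, 0.001], 0.86), ([0.599, -0.297, 0.002], 0.57)]
stopper_flange [([0.594, -0.297, 0.035], 0.73), ([0.476, -0.346, 0.033], 0.72), ([0.57, -0.178, 0.034], 0.54)]
bay [([0.353, -0.361, 0.003], 0.58)]
bay_home []
small_bung [([0.442, -0.253, -0.002], 0.55)]
pen_tray [([0.774, -0.111, 0.002], 0.89)]
insoles [([0.726, -0.326, -0.002], 0.87)]
hammer [([0.559, -0.436, 0.003], 0.8), ([0.355, -0.361, 0.002], 0.69)]
tape_roll [([0.401, 0.433, 0.001], 0.71)]
amber_bottle [([0.763, 0.199, -0.001], 0.91)]
tall_jar [([0.79, 0.061, 0.001], 0.88)]
mug [([0.353, -0.36, 0.002], 0.95), ([0.765, 0.199, -0.001], 0.35)]
top [0.02665636 0.58764172 1.14565408] [ 2.05830691 -2.16649854  0.217594  ]
jar [([0.561, -0.436, 0.002], 0.71)]
jar_mouth [([0.592, 0.02, 0.105], 0.93)]
stopper [([0.564, -0.182, -0.001], 0.88), ([0.477, -0.344, -0.004], 0.78), ([0.594, 0.02, -0.002], 0.64), ([0.596, -0.295, -0.002], 0.62)]
stopper_flange [([0.476, -0.343, 0.033], 0.71), ([0.567, -0.178, 0.039], 0.61), ([0.595, -0.294, 0.032], 0.5), ([0.788, 0.056, -0.005], 0.3)]
bay []
bay_home []
small_bung [([0.772, -0.113, 0.002], 0.6), ([0.442, -0.254, -0.001], 0.5)]
pen_tray [([0.772, -0.113, 0.001], 0.65)]
insoles [([0.726, -0.325, 0.001], 0.58), ([0.562, -0.434, 0.004], 0.53)]
hammer [([0.563, -0.437, 0.002], 0.65)]
tape_roll [([0.402, 0.436, -0.001], 0.9)]
amber_bottle [([0.768, 0.2, -0.0], 0.75)]
tall_jar [([0.444, -0.254, 0.001], 0.71), ([0.785, 0.057, -0.004], 0.68)]
mug [([0.594, 0.021, 0.0], 0.72), ([0.356, -0.362, 0.001], 0.68), ([0.593, 0.02, 0.112], 0.5)]
```

View pics/a.png

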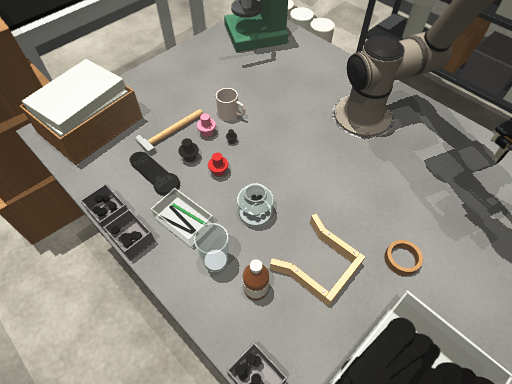

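View pics/b.png

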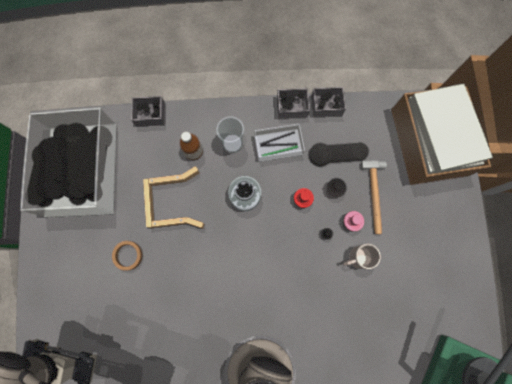

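The scene view shows the black stopper at (188,150), the red and pink look-alikes at (218,165) and (206,125), and the small bung at (231,136). The jar is at (255,205), and the bay opens towards it around (325,260). In the top view the stopper is at (337,187), the jar at (245,193) and the bay at (170,198). Next I'll fit the bay pose from both masks and refine the stopper and jar poses.

```bash
cat > h.py <<'E'
from cell import *
import cv2,numpy as np
from scipy.optimize import minimize
from scipy.spatial.transform import Rotation as R
def proj(p,X):
    R_=cv2.Rodrigues(np.array(p['rvec']))[0]; c=np.asarray(X)@R_.T+np.array(p['tvec']).ravel()
    u=c[:,:2]/c[:,2:]; u=u*(1+p['k1']*(u**2).sum(1,keepdims=True)); K=np.array(p['K'])
    return u@K[:2,:2].T+K[:2,2]
def meas(q,near,n=3,tol=.04):
    o=[]
    for i in range(n):
        for c in('scene','top'):
            p=read_camera(c)
            o+=[d['point'] for d in mark_of(p,q) if np.hypot(*(np.array(d['point'])[:2]-near))<tol]
    o=np.array(o); return np.median(o,0).round(4),o.std(0).round(4),len(o)
E
python3 - <<'E'
from h import *
W=.018;k=np.hypot(24,52)/52
polys=[[(-.084,.057),(.084,.057),(.084,.075),(-.084,.075)]]
for s in(1,-1):
    polys+=[[(s*.066,-.063),(s*.084,-.063),(s*.084,.075),(s*.066,.075)],[(s*.066,-.063),(s*.066+s*W*k,-.063),(s*.09+s*W*k,-.115),(s*.09,-.115)]]
def hulls(p,x):
    c,s=np.cos(x[2]),np.sin(x[2])
    for P in polys:
        a=np.array(P)@np.array([[c,s],[-s,c]])+x[:2]
        X=np.vstack([np.c_[a,np.zeros(4)],np.c_[a,np.full(4,.045)]])
        yield cv2.convexHull((proj(p,X)*4*4).astype(np.int32))
D=[]
for c in('scene','top'):
    p=read_camera(c);h=cv2.cvtColor(p['pixels'],cv2.COLOR_BGR2HSV)
    m=((h[...,0]>=8)&(h[...,0]<=30)&(h[...,1]>70)&(h[...,2]>90)).astype(np.uint8)
    guess=proj(p,[[.6,.24,.02]])[0]; yy,xx=np.mgrid[:384,:512]
    m[(abs(xx-guess[0])>90)|(abs(yy-guess[1])>75)]=0
    n,l,st,_=cv2.connectedComponentsWithStats(m)
    m=(l==1+st[1:,4].argmax()).astype(np.uint8)
    print(c,guess,m.sum()); D.append((p,cv2.resize(m,None,fx=4,fy=4,interpolation=cv2.INTER_NEAREST)))
def cost(x):
    t=0
    for p,m in D:
        r=np.zeros_like(m)
        for H in hulls(p,x): cv2.fillPoly(r,[H],1,shift=2)
        t+=1-(r&m).sum()/(r|m).sum()
    return t
best=min((minimize(cost,[x0,y0,-np.pi*0+t],method='Nelder-Mead',options=dict(initial_simplex=np.array([[x0,y0,t],[x0+.03,y0,t],[x0,y0+.03,t],[x0,y0,t+.1]]),xatol=1e-4,fatol=1e-4)) for x0,y0 in((.59,.24),(.6,.27),(.58,.21)) for t in(-.12,.12)),key=lambda r:r.fun)
print(best.x,best.fun)
im=D[0][0]['pixels'].copy();im2=D[1][0]['pixels'].copy()
for i,(p,_) in zip((im,im2),D):
    for H in hulls(p,best.x): cv2.polylines(i,[H//16],True,(0,0,255),1)
cv2.imwrite('pics/c.png',np.hstack([cv2.resize(im[170:320,220:400],None,fx=2,fy=2),cv2.resize(im2[120:270,100:280],None,fx=2,fy=2)]))
print(meas('stopper_flange',(.596,-.296)),meas('stopper',(.596,-.296)));print(meas('jar_mouth',(.593,.02),4))
s=observe();print(s['time'],s['tool_pos'],s['tool_rot'])
E
```

```text
scene [305.88144645 256.65712465] 563
top [181.66774781 195.24987881] 1005
[0.58188295 0.29157935 0.06812613] 0.934829012518174
(array([ 0.5954, -0.2961,  0.0355]), array([0.0029, 0.0022, 0.0015]), 6) (array([ 0.5973, -0.2967,  0.0006]), array([0.001 , 0.002 , 0.0028]), 6)
(array([0.5916, 0.0194, 0.1089]), array([0.0019, 0.0025, 0.0019]), 8)
3.6 [0.12110691 0.51084795 0.29225009] [3.14151042e+00 4.52349871e-05 2.90881908e+00]
```

View pics/c.png

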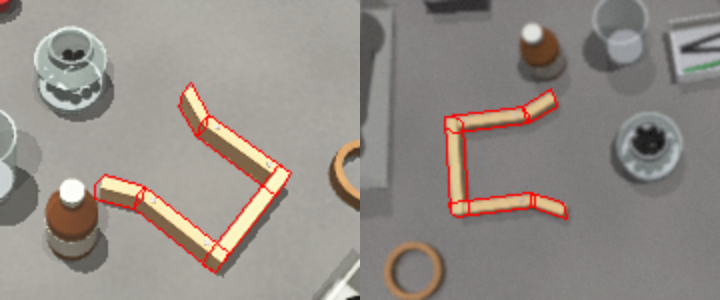

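The overlay fits the walls closely in both crops: the bay home is (0.582, 0.292) with a yaw of 0.068. The jar is nearly on the bay axis, so one straight push should do. Next I'll work out the move to a point above the stopper.

```bash
cat >> h.py <<'E'
def rel(x,y,z,yaw):
    s=observe(); A=R.from_euler('xyz',s['tool_rot'])
    d=A.inv().apply(np.array([x,y,z])-s['tool_pos'])*1000
    r=(A.inv()*R.from_euler('xyz',[np.pi,0,yaw])).as_rotvec(degrees=True)
    print(d.round(1),r.round(2))
def st():
    s=observe(); print(s['time'],s['tool_pos'].round(4),s['tool_rot'].round(4),'F',s['contact_force'].round(1),'open',s['opening'],s['grip_force'],s['qpos'].round(2))
E
python3 -c "
from h import *
rel(.5,.1,.29,1.609);rel(.5965,-.2963,.22,1.609)"
```

```text
[-463.4 -312.4    2.2] [ 1.000e-02 -0.000e+00  7.447e+01]
[-648.8 -675.7   72.2] [ 1.000e-02 -0.000e+00  7.447e+01]
```

Emit:
{"fn": "arm_command", "kwargs": {"series": [{"x": -463,"y": -312,"z": 2,"rz": 74.5},{"x": -463,"y": -312,"z": 2,"rz": 74.5},{"x": -463,"y": -312,"z": 2,"rz": 74.5},{"x": -463,"y": -312,"z": 2,"rz": 74.5},{"x": -463,"y": -312,"z": 2,"rz": 74.5},{"x": -463,"y": -312,"z": 2,"rz": 74.5},{"x": -463,"y": -312,"z": 2,"rz": 74.5},{"x": -463,"y": -312,"z": 2,"rz": 74.5},{"x": -463,"y": -312,"z": 2,"rz": 74.5},{"x": -463,"y": -312,"z": 2,"rz": 74.5},{"x": -463,"y": -312,"z": 2,"rz": 74.5},{"x": -649,"y": -676,"z": 72,"rz": 74.5},{"x": -649,"y": -676,"z": 72,"rz": 74.5},{"x": -649,"y": -676,"z": 72,"rz": 74.5},{"x": -649,"y": -676,"z": 72,"rz": 74.5},{"x": -649,"y": -676,"z": 72,"rz": 74.5},{"x": -649,"y": -676,"z": 72,"rz": 74.5},{"x": -649,"y": -676,"z": 72,"rz": 74.5},{"x": -649,"y": -676,"z": 72,"rz": 74.5},{"x": -649,"y": -676,"z": 72,"rz": 74.5}], "hand": 91.8, "squeeze": 20}}

```text
invalid input
```

```bash
python3 -c "
from h import *
st();rel(.5965,-.2963,.113,1.609)"
```

```text
3.6 [0.1211 0.5108 0.2923] [3.1415 0.     2.9088] F [-0.1 -0.7 -0.1] open 0.09159677379598656 0.0 [ 1.19  0.34  1.52 -0.    1.28 -0.15]
[-648.8 -675.7  179.2] [ 1.000e-02 -0.000e+00  7.447e+01]
```

Emit:
{"fn": "arm_command", "kwargs": {"series": [{"x": -463,"y": -312,"z": 2,"rx": 0,"ry": 0,"rz": 74.5},{"x": -463,"y": -312,"z": 2,"rx": 0,"ry": 0,"rz": 74.5}]}}

```text
time: 3.8
tool_pos: [0.1889, 0.4369, 0.2916]
tool_rot: [3.142, 0.0, 2.606]
contact_force: [1.0, 0.1, -0.1]
opening: 0.092
grip_force: 0.0
```

```bash
python3 -c "
from h import *
rel(.5,.1,.29,1.609);rel(.5965,-.2963,.22,1.609)"
```

```text
[-439.5 -131.     1.6] [1.000e-02 1.000e-02 5.714e+01]
[-724.6 -422.7   71.7] [1.000e-02 1.000e-02 5.714e+01]
```

Emit:
{"fn": "arm_command", "kwargs": {"series": [{"x": -440,"y": -131,"z": 2,"rx": 0,"ry": 0,"rz": 57.1},{"x": -440,"y": -131,"z": 2,"rx": 0,"ry": 0,"rz": 57.1},{"x": -440,"y": -131,"z": 2,"rx": 0,"ry": 0,"rz": 57.1},{"x": -440,"y": -131,"z": 2,"rx": 0,"ry": 0,"rz": 57.1},{"x": -440,"y": -131,"z": 2,"rx": 0,"ry": 0,"rz": 57.1},{"x": -440,"y": -131,"z": 2,"rx": 0,"ry": 0,"rz": 57.1},{"x": -440,"y": -131,"z": 2,"rx": 0,"ry": 0,"rz": 57.1},{"x": -440,"y": -131,"z": 2,"rx": 0,"ry": 0,"rz": 57.1},{"x": -440,"y": -131,"z": 2,"rx": 0,"ry": 0,"rz": 57.1},{"x": -725,"y": -423,"z": 72,"rx": 0,"ry": 0,"rz": 57.1},{"x": -725,"y": -423,"z": 72,"rx": 0,"ry": 0,"rz": 57.1},{"x": -725,"y": -423,"z": 72,"rx": 0,"ry": 0,"rz": 57.1},{"x": -725,"y": -423,"z": 72,"rx": 0,"ry": 0,"rz": 57.1},{"x": -725,"y": -423,"z": 72,"rx": 0,"ry": 0,"rz": 57.1},{"x": -725,"y": -423,"z": 72,"rx": 0,"ry": 0,"rz": 57.1},{"x": -725,"y": -423,"z": 72,"rx": 0,"ry": 0,"rz": 57.1},{"x": -725,"y": -423,"z": 72,"rx": 0,"ry": 0,"rz": 57.1},{"x": -725,"y": -423,"z": 72,"rx": 0,"ry": 0,"rz": 57.1},{"x": -725,"y": -423,"z": 72,"rx": 0,"ry": 0,"rz": 57.1}], "hand": 91.8, "squeeze": 20}}

```text
time: 5.7
tool_pos: [0.5981, -0.2987, 0.218]
tool_rot: [-3.14, -0.0, 1.608]
contact_force: [-0.3, -0.2, -0.2]
opening: 0.0919
grip_force: 0.0
```

```bash
python3 -c "
from h import *
st();rel(.5965,-.2963,.113,1.609)"
```

```text
5.7 [ 0.5981 -0.2987  0.218 ] [-3.1403e+00 -3.0000e-04  1.6084e+00] F [-0.3 -0.2 -0.2] open 0.09191378301115613 0.0 [-0.58  0.67  1.19 -0.    1.29 -0.61]
[  2.4  -1.4 105. ] [-0.07 -0.02 -0.03]
```

Emit:
{"fn": "arm_command", "kwargs": {"series": [{"x": 2,"y": -1,"z": 35,"rx": 0,"ry": 0,"rz": 0},{"x": 2,"y": -1,"z": 65,"rx": 0,"ry": 0,"rz": 0},{"x": 2,"y": -1,"z": 90,"rx": 0,"ry": 0,"rz": 0},{"x": 2,"y": -1,"z": 104,"rx": 0,"ry": 0,"rz": 0},{"x": 2,"y": -1,"z": 104,"rx": 0,"ry": 0,"rz": 0},{"x": 2,"y": -1,"z": 104,"rx": 0,"ry": 0,"rz": 0}]}}

```text
time: 6.3
tool_pos: [0.598, -0.2931, 0.117]
tool_rot: [3.14, 0.001, 1.613]
contact_force: [-0.2, -0.7, 0.9]
opening: 0.0921
grip_force: 0.0
```

Emit:
{"fn": "arm_command", "kwargs": {"series": [{"x": 0,"y": 0,"z": 0,"rx": 0,"ry": 0,"rz": 0},{"x": 0,"y": 0,"z": 0,"rx": 0,"ry": 0,"rz": 0},{"x": 0,"y": 0,"z": 0,"rx": 0,"ry": 0,"rz": 0},{"x": 0,"y": 0,"z": 0,"rx": 0,"ry": 0,"rz": 0},{"x": 0,"y": 0,"z": 0,"rx": 0,"ry": 0,"rz": 0},{"x": 0,"y": 0,"z": 0,"rx": 0,"ry": 0,"rz": 0},{"x": 0,"y": 0,"z": 0,"rx": 0,"ry": 0,"rz": 0},{"x": 0,"y": 0,"z": 0,"rx": 0,"ry": 0,"rz": 0},{"x": 0,"y": 0,"z": 0,"rx": 0,"ry": 0,"rz": 0},{"x": 0,"y": 0,"z": 0,"rx": 0,"ry": 0,"rz": 0}], "hand": 20, "squeeze": 20}}

```text
time: 7.3
tool_pos: [0.5974, -0.2933, 0.1157]
tool_rot: [-3.141, -0.0, 1.612]
contact_force: [-0.4, -0.9, -1.2]
opening: 0.0338
grip_force: 20.0
```

Emit:
{"fn": "arm_command", "kwargs": {"series": [{"x": 0,"y": 0,"z": -10,"rx": 0,"ry": 0,"rz": 0},{"x": 0,"y": 0,"z": -30,"rx": 0,"ry": 0,"rz": 0},{"x": 0,"y": 0,"z": -60,"rx": 0,"ry": 0,"rz": 0},{"x": 0,"y": 0,"z": -90,"rx": 0,"ry": 0,"rz": 0},{"x": 0,"y": 0,"z": -115,"rx": 0,"ry": 0,"rz": 0},{"x": 0,"y": 0,"z": -130,"rx": 0,"ry": 0,"rz": 0},{"x": 0,"y": 0,"z": -130,"rx": 0,"ry": 0,"rz": 0}]}}

```text
time: 8.0
tool_pos: [0.5983, -0.2938, 0.2493]
tool_rot: [3.137, 0.003, 1.612]
contact_force: [-0.0, 0.1, -1.3]
opening: 0.0339
grip_force: 20.0
```

```bash
python3 -c "
from h import *
st();rel(.592,.0195,.245,1.609);t=observe()['tool_pos']
print(meas('stopper_flange',t[:2]),meas('stopper',t[:2],1))
p=read_camera('scene')['pixels'];cv2.imwrite('pics/d.png',cv2.resize(p[60:260,120:320],None,fx=2.5,fy=2.5))"
```

```text
8.0 [ 0.5983 -0.2938  0.2493] [3.1367 0.0032 1.6122] F [-0.   0.1 -1.3] open 0.033908373459862313 19.95153397321701 [-0.57  0.64  1.16  0.    1.34 -0.61]
[313.3   6.7   3.4] [0.28 0.19 0.19]
(array([ 0.5944, -0.2956,  0.1643]), array([0.0001, 0.001 , 0.0011]), 2) (array([ 0.596 , -0.2997,  0.1328]), array([0., 0., 0.]), 1)
```

View pics/d.png

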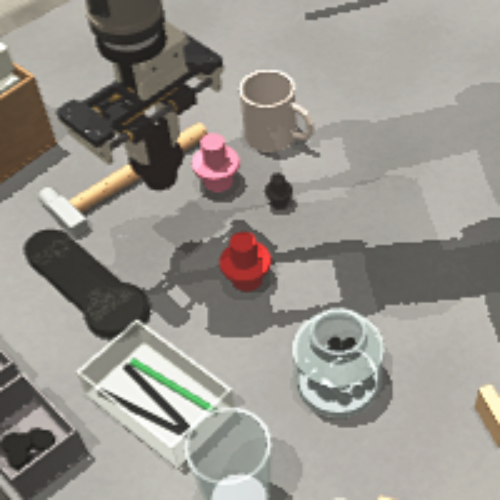

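The crop shows the stopper held upright in the gripper at about (155,165), and nothing else has moved. Next I'll carry it over the jar.

Emit:
{"fn": "arm_command", "kwargs": {"series": [{"x": 15,"y": 0,"z": 0,"rx": 0,"ry": 0,"rz": 0},{"x": 45,"y": 1,"z": 0,"rx": 0,"ry": 0,"rz": 0},{"x": 80,"y": 2,"z": 0,"rx": 0,"ry": 0,"rz": 0},{"x": 115,"y": 2,"z": 0,"rx": 0,"ry": 0,"rz": 0},{"x": 150,"y": 3,"z": 0,"rx": 0,"ry": 0,"rz": 0},{"x": 185,"y": 3,"z": 0,"rx": 0,"ry": 0,"rz": 0},{"x": 220,"y": 4,"z": 0,"rx": 0,"ry": 0,"rz": 0},{"x": 255,"y": 4,"z": 0,"rx": 0,"ry": 0,"rz": 0},{"x": 285,"y": 4,"z": 0,"rx": 0,"ry": 0,"rz": 0},{"x": 305,"y": 4,"z": 0,"rx": 0,"ry": 0,"rz": 0},{"x": 315,"y": 4,"z": 0,"rx": 0,"ry": 0,"rz": 0},{"x": 315,"y": 4,"z": 0,"rx": 0,"ry": 0,"rz": 0},{"x": 315,"y": 4,"z": 0,"rx": 0,"ry": 0,"rz": 0},{"x": 315,"y": 4,"z": 0,"rx": 0,"ry": 0,"rz": 0}]}}

```text
time: 10.25
tool_pos: [0.5885, 0.0206, 0.2458]
tool_rot: [3.142, 0.0, 1.611]
contact_force: [0.1, -0.5, -1.3]
opening: 0.0336
grip_force: 20.0
```

Run:
```python
from h import *
st();o={}
for i in range(3):
  for c in('scene','top'):
    p=read_camera(c)
    for q in('stopper_flange','jar_mouth','stopper'):
      o.setdefault((c,q),[]).extend([np.round(d['point'],4).tolist()+[round(float(d['confidence']),2)] for d in mark_of(p,q) if np.hypot(d['point'][0]-.592,d['point'][1]-.02)<.04])
    if i==0: cv2.imwrite(f'pics/e_{c}.png',p['pixels']); 
for k in o: print(k,o[k])
a=cv2.imread('pics/e_scene.png')[110:260,160:340];b=cv2.imread('pics/e_top.png')[120:270,160:340]
cv2.imwrite('pics/e.png',cv2.resize(np.hstack([a,b]),None,fx=2.2,fy=2.2))
st()
```

```text
10.25 [0.5885 0.0206 0.2458] [3.1415e+00 2.0000e-04 1.6110e+00] F [ 0.1 -0.5 -1.3] open 0.033571123210423305 19.951208531856537 [-0.1   0.5   1.41 -0.    1.23 -0.14]
('scene', 'stopper_flange') [[0.5849, 0.015, 0.1667, 0.48], [0.5848, 0.0162, 0.1655, 0.8], [0.5868, 0.019, 0.1662, 0.77]]
('scene', 'jar_mouth') [[0.5903, 0.0178, 0.1096, 0.75], [0.5921, 0.0199, 0.1089, 0.62], [0.5913, 0.0158, 0.1085, 0.98]]
('scene', 'stopper') [[0.59, 0.0138, 0.1323, 0.64], [0.587, 0.0179, 0.1671, 0.28], [0.5883, 0.0173, 0.1326, 0.48], [0.5905, 0.0223, 0.0035, 0.44], [0.5888, 0.0162, 0.1344, 0.82], [0.5907, 0.0162, 0.1094, 0.72]]
('top', 'stopper_flange') []
('top', 'jar_mouth') []
('top', 'stopper') []
11.45 [0.5884 0.0216 0.2459] [ 3.1416e+00 -1.0000e-04  1.6122e+00] F [-0.1  0.3 -1.5] open 0.03338583114351031 19.951272010803223 [-0.09  0.5   1.41  0.    1.23 -0.13]
```

View pics/e.png

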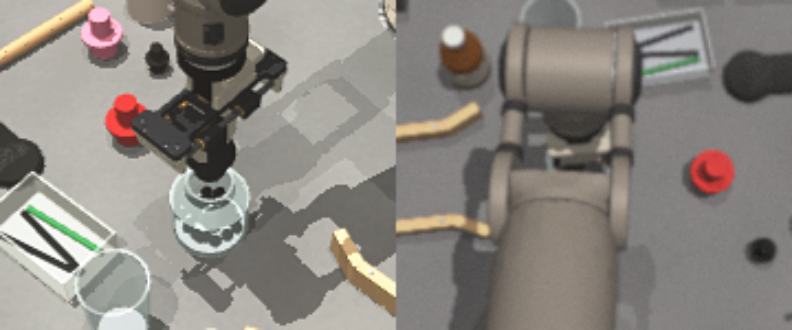

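The left crop shows the stopper directly above the jar neck. By the networks it is off by about 4 mm in x and 2 mm in y. I'll correct that and lower most of the way.

Emit:
{"fn": "arm_command", "kwargs": {"series": [{"x": 2,"y": 4,"z": 0,"rx": 0,"ry": 0,"rz": 0},{"x": 2,"y": 4,"z": 5,"rx": 0,"ry": 0,"rz": 0},{"x": 2,"y": 4,"z": 12,"rx": 0,"ry": 0,"rz": 0},{"x": 2,"y": 4,"z": 18,"rx": 0,"ry": 0,"rz": 0},{"x": 2,"y": 4,"z": 24,"rx": 0,"ry": 0,"rz": 0},{"x": 2,"y": 4,"z": 29,"rx": 0,"ry": 0,"rz": 0},{"x": 2,"y": 4,"z": 33,"rx": 0,"ry": 0,"rz": 0},{"x": 2,"y": 4,"z": 36,"rx": 0,"ry": 0,"rz": 0},{"x": 2,"y": 4,"z": 38,"rx": 0,"ry": 0,"rz": 0},{"x": 2,"y": 4,"z": 40,"rx": 0,"ry": 0,"rz": 0},{"x": 2,"y": 4,"z": 40,"rx": 0,"ry": 0,"rz": 0}]}}

```text
time: 12.55
tool_pos: [0.5923, 0.0237, 0.2057]
tool_rot: [-3.141, -0.0, 1.612]
contact_force: [-0.4, 0.0, -1.5]
opening: 0.0335
grip_force: 20.0
```

Run:
```python
from h import *
st();p=read_camera('scene')
for q in('stopper_flange','jar_mouth','stopper'): print(q,[np.round(d['point'],4).tolist() for d in mark_of(p,q) if np.hypot(d['point'][0]-.592,d['point'][1]-.02)<.04])
cv2.imwrite('pics/f.png',cv2.resize(p['pixels'][150:240,210:300],None,fx=6,fy=6,interpolation=2))
st()
```

```text
12.55 [0.5923 0.0237 0.2057] [-3.1414e+00 -1.0000e-04  1.6122e+00] F [-0.4  0.  -1.5] open 0.03351186073775813 19.950395822525024 [-0.09  0.54  1.45  0.    1.15 -0.13]
stopper_flange [[0.5895, 0.0215, 0.1263]]
jar_mouth [[0.5924, 0.0195, 0.1078], [0.5894, 0.0263, 0.0]]
stopper [[0.5931, 0.0195, 0.0921]]
12.75 [0.5924 0.0237 0.2061] [ 3.1412 -0.      1.6123] F [ 0.1 -0.1 -1.2] open 0.033608343494878436 19.95042622089386 [-0.09  0.54  1.45  0.    1.15 -0.13]
```

View pics/f.png

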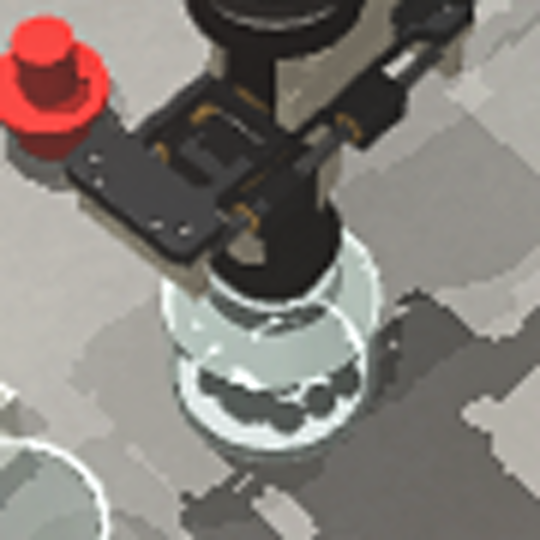

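The plug is inside the neck, at about (275,280) in the crop, with no contact force. I'll go on lowering slowly.

Emit:
{"fn": "arm_command", "kwargs": {"series": [{"x": 0,"y": 0,"z": 2,"rx": 0,"ry": 0,"rz": 0},{"x": 0,"y": 0,"z": 4,"rx": 0,"ry": 0,"rz": 0},{"x": 0,"y": 0,"z": 6,"rx": 0,"ry": 0,"rz": 0},{"x": 0,"y": 0,"z": 8,"rx": 0,"ry": 0,"rz": 0},{"x": 0,"y": 0,"z": 10,"rx": 0,"ry": 0,"rz": 0},{"x": 0,"y": 0,"z": 11,"rx": 0,"ry": 0,"rz": 0},{"x": 0,"y": 0,"z": 12,"rx": 0,"ry": 0,"rz": 0},{"x": 0,"y": 0,"z": 12,"rx": 0,"ry": 0,"rz": 0}]}}

```text
time: 13.55
tool_pos: [0.5923, 0.0238, 0.1937]
tool_rot: [-3.141, -0.0, 1.612]
contact_force: [0.2, -0.0, -1.0]
opening: 0.0334
grip_force: 20.0
```

Emit:
{"fn": "arm_command", "kwargs": {"series": [{"x": 0,"y": 0,"z": 0.5,"rx": 0,"ry": 0,"rz": 0},{"x": 0,"y": 0,"z": 1,"rx": 0,"ry": 0,"rz": 0},{"x": 0,"y": 0,"z": 1.5,"rx": 0,"ry": 0,"rz": 0},{"x": 0,"y": 0,"z": 1.5,"rx": 0,"ry": 0,"rz": 0}]}}

```text
time: 13.95
tool_pos: [0.5923, 0.0238, 0.1923]
tool_rot: [-3.142, -0.0, 1.612]
contact_force: [-0.5, 0.7, -1.9]
opening: 0.0336
grip_force: 20.0
```

Emit:
{"fn": "arm_command", "kwargs": {"series": [{"x": 0,"y": 0,"z": 0.5,"rx": 0,"ry": 0,"rz": 0},{"x": 0,"y": 0,"z": 1,"rx": 0,"ry": 0,"rz": 0},{"x": 0,"y": 0,"z": 1.5,"rx": 0,"ry": 0,"rz": 0},{"x": 0,"y": 0,"z": 1.5,"rx": 0,"ry": 0,"rz": 0}]}}

```text
time: 14.35
tool_pos: [0.5923, 0.0237, 0.1908]
tool_rot: [-3.142, -0.0, 1.612]
contact_force: [-0.5, -0.3, -0.7]
opening: 0.0337
grip_force: 20.0
```

Emit:
{"fn": "arm_command", "kwargs": {"series": [{"x": 0,"y": 0,"z": 0.5,"rx": 0,"ry": 0,"rz": 0},{"x": 0,"y": 0,"z": 1,"rx": 0,"ry": 0,"rz": 0},{"x": 0,"y": 0,"z": 1,"rx": 0,"ry": 0,"rz": 0}]}}

```text
time: 14.65
tool_pos: [0.5924, 0.0237, 0.1905]
tool_rot: [3.141, 0.0, 1.612]
contact_force: [-2.3, 0.2, 4.9]
opening: 0.0335
grip_force: 20.0
```

The upward force is 5 N at the expected height, so the flange is on the rim. I'll release and retreat.

Emit:
{"fn": "arm_command", "kwargs": {"series": [{"x": 0,"y": 0,"z": 0,"rx": 0,"ry": 0,"rz": 0},{"x": 0,"y": 0,"z": 0,"rx": 0,"ry": 0,"rz": 0},{"x": 0,"y": 0,"z": 0,"rx": 0,"ry": 0,"rz": 0},{"x": 0,"y": 0,"z": 0,"rx": 0,"ry": 0,"rz": 0},{"x": 0,"y": 0,"z": 0,"rx": 0,"ry": 0,"rz": 0},{"x": 0,"y": 0,"z": 0,"rx": 0,"ry": 0,"rz": 0},{"x": 0,"y": 0,"z": -10,"rx": 0,"ry": 0,"rz": 0},{"x": 0,"y": 0,"z": -40,"rx": 0,"ry": 0,"rz": 0},{"x": 0,"y": 0,"z": -70,"rx": 0,"ry": 0,"rz": 0},{"x": 0,"y": 0,"z": -70,"rx": 0,"ry": 0,"rz": 0}], "hand": 70}}

```text
time: 15.65
tool_pos: [0.5941, 0.0236, 0.2652]
tool_rot: [3.132, 0.001, 1.612]
contact_force: [1.0, -0.0, 0.5]
opening: 0.0701
grip_force: 0.0
```

Emit:
{"fn": "arm_command", "kwargs": {"series": [{"x": -30,"y": 0,"z": 0,"rx": 0,"ry": 0,"rz": 0},{"x": -70,"y": 0,"z": 0,"rx": 0,"ry": 0,"rz": 0},{"x": -110,"y": 0,"z": 0,"rx": 0,"ry": 0,"rz": 0},{"x": -130,"y": 0,"z": 0,"rx": 0,"ry": 0,"rz": 0},{"x": -130,"y": 0,"z": 0,"rx": 0,"ry": 0,"rz": 0},{"x": -130,"y": 0,"z": 0,"rx": 0,"ry": 0,"rz": 0}], "hand": 40}}

```text
time: 16.25
tool_pos: [0.5975, -0.1061, 0.2596]
tool_rot: [-3.141, -0.001, 1.611]
contact_force: [-0.6, 0.4, 0.2]
opening: 0.0402
grip_force: 0.0
```

Run:
```python
from h import *
st();o={}
for c in('scene','top')*2:
    p=read_camera(c)
    for q in('stopper_flange','jar_mouth','stopper','jar'): print(c,q,[np.round(d['point'],4).tolist() for d in mark_of(p,q) if np.hypot(d['point'][0]-.592,d['point'][1]-.02)<.04])
    o[c]=p['pixels']
cv2.imwrite('pics/g.png',cv2.resize(np.hstack([o['scene'][150:240,210:300],o['top'][150:240,200:290]]),None,fx=4,fy=4,interpolation=2))
st()
```

```text
16.25 [ 0.5975 -0.1061  0.2596] [-3.1412e+00 -8.0000e-04  1.6112e+00] F [-0.6  0.4  0.2] open 0.04019272718026643 0.0 [-0.3   0.52  1.34  0.    1.29 -0.34]
scene stopper_flange [[0.5893, 0.0199, 0.1075]]
scene jar_mouth [[0.5917, 0.0204, 0.1073]]
scene stopper [[0.5944, 0.0164, 0.0767], [0.5904, 0.0219, 0.1104]]
scene jar [[0.5883, 0.0247, -0.0016]]
top stopper_flange [[0.5942, 0.0204, 0.1106]]
top jar_mouth [[0.5866, 0.0188, 0.107]]
top stopper [[0.596, 0.0215, 0.0723], [0.5942, 0.0198, -0.0019]]
top jar []
scene stopper_flange [[0.5898, 0.0204, 0.1131]]
scene jar_mouth [[0.5905, 0.0187, 0.108]]
scene stopper [[0.5941, 0.021, 0.0762]]
scene jar [[0.592, 0.023, 0.0029]]
top stopper_flange [[0.5974, 0.0212, 0.1082]]
top jar_mouth [[0.5861, 0.0186, 0.107], [0.593, 0.0218, 0.0721]]
top stopper [[0.5924, 0.0208, 0.0715]]
top jar [[0.5939, 0.0171, -0.0042]]
17.25 [ 0.5977 -0.1062  0.2598] [ 3.1416e+00 -1.0000e-04  1.6121e+00] F [-0.1  0.1  0.8] open 0.0402441050962606 0.0 [-0.3   0.52  1.33  0.    1.29 -0.34]
```

View pics/g.png

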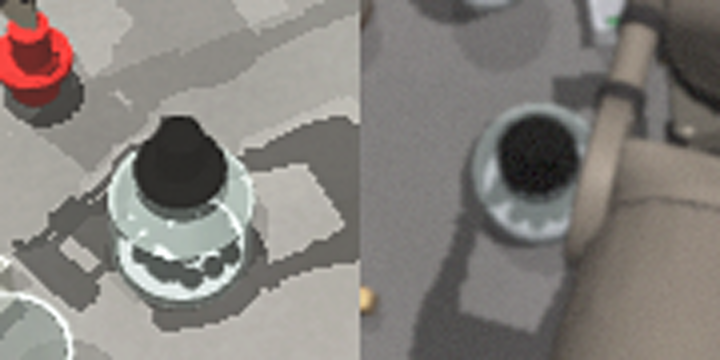

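The stopper is seated square: black flange on the rim at (180,180) in the left crop, and upright. I'll lower the slightly opened fingers behind the jar at shoulder height, above the bay walls and below the shoulder, ready to push.

Emit:
{"fn": "arm_command", "kwargs": {"series": [{"x": 20,"y": 0,"z": 20,"rx": 0,"ry": 0,"rz": 0},{"x": 38,"y": 0,"z": 45,"rx": 0,"ry": 0,"rz": 0},{"x": 41,"y": -0.5,"z": 80,"rx": 0,"ry": 0,"rz": 0},{"x": 41,"y": -0.5,"z": 110,"rx": 0,"ry": 0,"rz": 0},{"x": 41,"y": -0.5,"z": 130,"rx": 0,"ry": 0,"rz": 0},{"x": 41,"y": -0.5,"z": 135,"rx": 0,"ry": 0,"rz": 0},{"x": 41,"y": -0.5,"z": 135,"rx": 0,"ry": 0,"rz": 0},{"x": 41,"y": -0.5,"z": 135,"rx": 0,"ry": 0,"rz": 0}]}}

```text
time: 18.05
tool_pos: [0.5962, -0.0654, 0.1261]
tool_rot: [3.14, 0.0, 1.612]
contact_force: [0.2, -0.3, 1.0]
opening: 0.04
grip_force: 0.0
```

Emit:
{"fn": "arm_command", "kwargs": {"series": [{"x": 8,"y": 0,"z": 0,"rx": 0,"ry": 0,"rz": 0},{"x": 15,"y": 0,"z": 0,"rx": 0,"ry": 0,"rz": 0},{"x": 18,"y": 0,"z": 0,"rx": 0,"ry": 0,"rz": 0},{"x": 21,"y": 0,"z": 0,"rx": 0,"ry": 0,"rz": 0},{"x": 24,"y": 0,"z": 0,"rx": 0,"ry": 0,"rz": 0},{"x": 27,"y": 0,"z": 0,"rx": 0,"ry": 0,"rz": 0},{"x": 30,"y": 0,"z": 0,"rx": 0,"ry": 0,"rz": 0},{"x": 33,"y": 0,"z": 0,"rx": 0,"ry": 0,"rz": 0},{"x": 36,"y": 0,"z": 0,"rx": 0,"ry": 0,"rz": 0}]}}

```text
time: 18.95
tool_pos: [0.5942, -0.0302, 0.125]
tool_rot: [3.141, 0.002, 1.612]
contact_force: [0.2, -5.6, 0.9]
opening: 0.0403
grip_force: 2.7
```

Run:
```python
from h import *
st()
p=read_camera('scene')
for q in('jar_mouth','jar','stopper'): print(q,[np.round(d['point'],4).tolist() for d in mark_of(p,q) if np.hypot(d['point'][0]-.592,d['point'][1]-.03)<.04])
cv2.imwrite('pics/i.png',cv2.resize(p['pixels'][130:260,200:330],None,fx=4,fy=4,interpolation=2))
```

```text
18.95 [ 0.5942 -0.0302  0.125 ] [3.1412e+00 1.7000e-03 1.6121e+00] F [ 0.2 -5.6  0.9] open 0.040315550167917796 2.6916806808094407 [-0.18  0.64  1.53 -0.    0.97 -0.22]
jar_mouth []
jar [[0.5923, 0.0345, 0.0008]]
stopper [[0.5929, 0.0281, 0.0765], [0.5918, 0.0263, 0.1075]]
```

View pics/i.png

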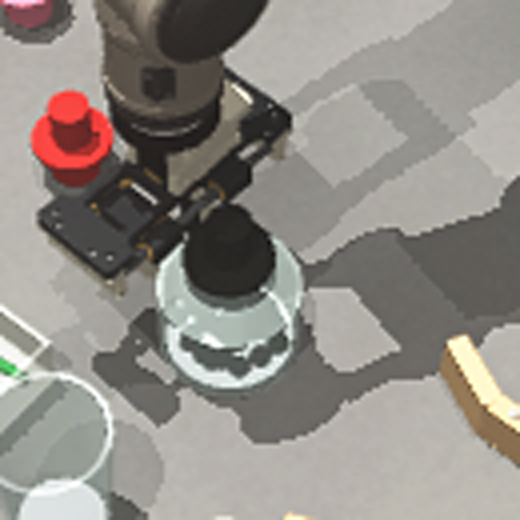

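The jar has begun to slide and is still upright. The drag is about 5.6 N, which is high for a contact at z≈0.065. I'll back off, tilt the tool 20° and push lower, at about 35–40 mm, so it can't tip.

Emit:
{"fn": "arm_command", "kwargs": {"series": [{"x": -15,"y": 0,"z": 0,"rx": 0,"ry": 0,"rz": 0},{"x": -40,"y": 0,"z": 0,"rx": 0,"ry": 0,"rz": 0},{"x": -40,"y": 0,"z": 0,"rx": 0,"ry": 7,"rz": 0},{"x": -40,"y": 0,"z": 0,"rx": 0,"ry": 14,"rz": 0},{"x": -40,"y": 0,"z": 0,"rx": 0,"ry": 20,"rz": 0},{"x": -40,"y": 0,"z": 10,"rx": 0,"ry": 20,"rz": 0},{"x": -40,"y": 0,"z": 20,"rx": 0,"ry": 20,"rz": 0},{"x": -40,"y": 0,"z": 28,"rx": 0,"ry": 20,"rz": 0},{"x": -40,"y": 0,"z": 28,"rx": 0,"ry": 20,"rz": 0},{"x": -40,"y": 0,"z": 28,"rx": 0,"ry": 20,"rz": 0}]}}

```text
time: 20.15
tool_pos: [0.5956, -0.0683, 0.0967]
tool_rot: [-3.141, -0.349, 1.613]
contact_force: [0.5, 0.1, 0.1]
opening: 0.0398
grip_force: 0.0
```

Run:
```python
from h import *
st();s=observe();A=R.from_euler('xyz',s['tool_rot'])
print('tip',s['tool_pos']+A.apply([0,0,.0655]), 'axes',A.as_matrix().round(3).tolist())
for i in range(2):
 for c in('scene','top'):
  p=read_camera(c)
  for q in('stopper_flange','jar'): print(c,q,[np.round(d['point'],4).tolist() for d in mark_of(p,q) if np.hypot(d['point'][0]-.592,d['point'][1]-.03)<.04])
```

```text
20.15 [ 0.5956 -0.0683  0.0967] [-3.1411 -0.3487  1.6134] F [0.5 0.1 0.1] open 0.03978903458313692 0.0 [-0.38  0.73  1.48  0.36  1.1  -0.61]
tip [ 0.5946621  -0.04596139  0.03510342] axes [[-0.04, 0.999, -0.015], [0.939, 0.043, 0.341], [0.342, -0.0, -0.94]]
scene stopper_flange [[0.5905, 0.029, 0.1083]]
scene jar [[0.5919, 0.0384, 0.0012]]
top stopper_flange [[0.5964, 0.0349, 0.1092], [0.5922, 0.0311, -0.0025]]
top jar [[0.5943, 0.0289, -0.0034]]
scene stopper_flange [[0.5917, 0.0303, 0.1092]]
scene jar [[0.5914, 0.0366, 0.0023]]
top stopper_flange [[0.5928, 0.0335, 0.1114]]
top jar [[0.5921, 0.0311, -0.0043]]
```

Emit:
{"fn": "arm_command", "kwargs": {"series": [{"x": 7.5,"y": 0,"z": 2.7,"rx": 0,"ry": 0,"rz": 0},{"x": 15,"y": 0,"z": 5.5,"rx": 0,"ry": 0,"rz": 0},{"x": 20.7,"y": 0,"z": 7.5,"rx": 0,"ry": 0,"rz": 0},{"x": 26.3,"y": 0,"z": 9.6,"rx": 0,"ry": 0,"rz": 0},{"x": 33.8,"y": 0,"z": 12.3,"rx": 0,"ry": 0,"rz": 0},{"x": 43.2,"y": 0,"z": 15.7,"rx": 0,"ry": 0,"rz": 0},{"x": 54.5,"y": 0,"z": 19.8,"rx": 0,"ry": 0,"rz": 0},{"x": 65.8,"y": 0,"z": 23.9,"rx": 0,"ry": 0,"rz": 0},{"x": 77,"y": 0,"z": 28,"rx": 0,"ry": 0,"rz": 0},{"x": 88.3,"y": 0,"z": 32.1,"rx": 0,"ry": 0,"rz": 0},{"x": 99.6,"y": 0,"z": 36.3,"rx": 0,"ry": 0,"rz": 0},{"x": 103.4,"y": 0,"z": 37.6,"rx": 0,"ry": 0,"rz": 0}]}}

```text
time: 21.95
tool_pos: [0.5908, 0.0424, 0.0968]
tool_rot: [-3.141, -0.35, 1.613]
contact_force: [-0.2, -4.7, -0.8]
opening: 0.04
grip_force: 2.1
```

Run:
```python
from h import *
st();t=observe()['tool_pos']
for i in range(2):
 for c in('scene','top'):
  p=read_camera(c)
  for q in('stopper_flange','jar'): print(c,q,[np.round(d['point'],4).tolist() for d in mark_of(p,q) if np.hypot(d['point'][0]-.59,d['point'][1]-t[1]-.0825)<.04])
```

```text
21.95 [0.5908 0.0424 0.0968] [-3.1411 -0.3496  1.6133] F [-0.2 -4.7 -0.8] open 0.04000552816502561 2.148749314401357 [-0.2   0.7   1.55  0.4   1.01 -0.48]
scene stopper_flange [[0.5866, 0.1248, 0.1114]]
scene jar [[0.5852, 0.1319, 0.0047]]
top stopper_flange [[0.5913, 0.1256, 0.1084]]
top jar [[0.5914, 0.1224, -0.0009], [0.5919, 0.1239, 0.1099]]
scene stopper_flange [[0.5889, 0.1225, 0.1088]]
scene jar [[0.5877, 0.1269, 0.0009]]
top stopper_flange [[0.5919, 0.1254, 0.1104]]
top jar [[0.5926, 0.125, 0.0713], [0.5887, 0.1246, -0.0018]]
```

Tracking is as predicted: the jar is at (0.590, 0.125). I'll keep pushing to just short of the wall.

Emit:
{"fn": "arm_command", "kwargs": {"series": [{"x": 4.7,"y": 0,"z": 1.7,"rx": 0,"ry": 0,"rz": 0},{"x": 11.3,"y": 0,"z": 4.1,"rx": 0,"ry": 0,"rz": 0},{"x": 20.7,"y": 0,"z": 7.5,"rx": 0,"ry": 0,"rz": 0},{"x": 32,"y": 0,"z": 11.6,"rx": 0,"ry": 0,"rz": 0},{"x": 43.2,"y": 0,"z": 15.7,"rx": 0,"ry": 0,"rz": 0},{"x": 54.5,"y": 0,"z": 19.8,"rx": 0,"ry": 0,"rz": 0},{"x": 65.8,"y": 0,"z": 23.9,"rx": 0,"ry": 0,"rz": 0},{"x": 77.1,"y": 0,"z": 28,"rx": 0,"ry": 0,"rz": 0},{"x": 88.4,"y": 0,"z": 32.1,"rx": 0,"ry": 0,"rz": 0},{"x": 99.6,"y": 0,"z": 36.3,"rx": 0,"ry": 0,"rz": 0},{"x": 110.9,"y": 0,"z": 40.4,"rx": 0,"ry": 0,"rz": 0},{"x": 122.2,"y": 0,"z": 44.5,"rx": 0,"ry": 0,"rz": 0},{"x": 131.6,"y": 0,"z": 47.9,"rx": 0,"ry": 0,"rz": 0},{"x": 139.1,"y": 0,"z": 50.6,"rx": 0,"ry": 0,"rz": 0},{"x": 144.8,"y": 0,"z": 52.7,"rx": 0,"ry": 0,"rz": 0},{"x": 148.5,"y": 0,"z": 54,"rx": 0,"ry": 0,"rz": 0}]}}

```text
time: 24.15
tool_pos: [0.5844, 0.1991, 0.0969]
tool_rot: [-3.141, -0.349, 1.612]
contact_force: [-0.6, -6.0, -0.5]
opening: 0.0401
grip_force: 2.3
```

Emit:
{"fn": "arm_command", "kwargs": {"series": [{"x": 1.9,"y": 0,"z": 0.7,"rx": 0,"ry": 0,"rz": 0},{"x": 3.8,"y": 0,"z": 1.4,"rx": 0,"ry": 0,"rz": 0},{"x": 5.6,"y": 0,"z": 2,"rx": 0,"ry": 0,"rz": 0}]}}

```text
time: 24.45
tool_pos: [0.5843, 0.2043, 0.0969]
tool_rot: [-3.141, -0.349, 1.612]
contact_force: [0.0, -4.9, 0.4]
opening: 0.0398
grip_force: 2.2
```

Run:
```python
from h import *
st()
o={}
for c in('scene','top')*2:
  p=read_camera(c);o[c]=p['pixels']
  for q in('stopper_flange','jar'): print(c,q,[np.round(d['point'],4).tolist() for d in mark_of(p,q) if np.hypot(d['point'][0]-.58,d['point'][1]-.29)<.04])
cv2.imwrite('pics/j.png',cv2.resize(np.hstack([o['scene'][180:310,260:390],o['top'][140:270,120:250]]),None,fx=3,fy=3,interpolation=2))
```

```text
24.45 [0.5843 0.2043 0.0969] [-3.1413 -0.349   1.6117] F [ 0.  -4.9  0.4] open 0.03983887636507943 2.2230549722371507 [ 0.07  0.71  1.54  0.44  0.93 -0.24]
scene stopper_flange [[0.5799, 0.2858, 0.1128]]
scene jar [[0.5802, 0.2931, 0.0016]]
top stopper_flange [[0.5849, 0.2897, 0.108]]
top jar [[0.5852, 0.2858, -0.0047]]
scene stopper_flange [[0.5787, 0.2877, 0.1084]]
scene jar [[0.5802, 0.2917, 0.0038]]
top stopper_flange [[0.5837, 0.2876, 0.1105], [0.5791, 0.2856, 0.1082]]
top jar [[0.5835, 0.2853, -0.0021]]
```

View pics/j.png

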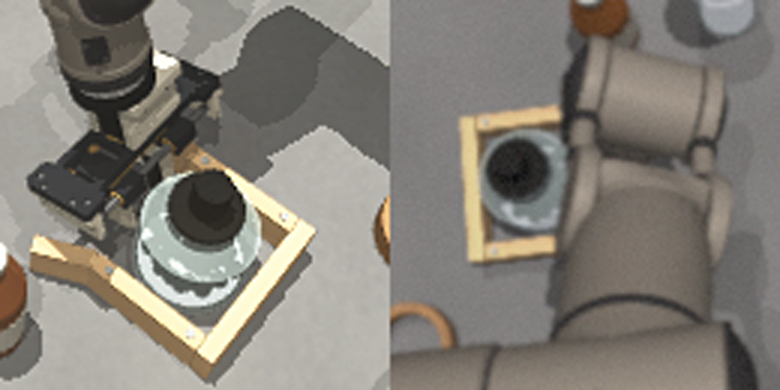

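The jar is upright and centred in the bay, with about 6 mm left to the back wall. I'll creep until the force rises.

Emit:
{"fn": "arm_command", "kwargs": {"series": [{"x": 0.9,"y": 0,"z": 0.3,"rx": 0,"ry": 0,"rz": 0},{"x": 1.9,"y": 0,"z": 0.7,"rx": 0,"ry": 0,"rz": 0},{"x": 2.8,"y": 0,"z": 1,"rx": 0,"ry": 0,"rz": 0},{"x": 3.8,"y": 0,"z": 1.4,"rx": 0,"ry": 0,"rz": 0}]}}

```text
time: 25.45
tool_pos: [0.5842, 0.2087, 0.097]
tool_rot: [3.141, -0.349, 1.612]
contact_force: [-0.1, -4.8, 0.5]
opening: 0.0403
grip_force: 2.1
```

Emit:
{"fn": "arm_command", "kwargs": {"series": [{"x": 0.5,"y": 0,"z": 0.2,"rx": 0,"ry": 0,"rz": 0},{"x": 0.9,"y": 0,"z": 0.3,"rx": 0,"ry": 0,"rz": 0}]}}

```text
time: 25.65
tool_pos: [0.5841, 0.2096, 0.097]
tool_rot: [3.142, -0.349, 1.612]
contact_force: [1.1, -4.7, -0.4]
opening: 0.0401
grip_force: 2.2
```

Emit:
{"fn": "arm_command", "kwargs": {"series": [{"x": 0.5,"y": 0,"z": 0.2,"rx": 0,"ry": 0,"rz": 0},{"x": 0.9,"y": 0,"z": 0.3,"rx": 0,"ry": 0,"rz": 0}]}}

```text
time: 25.85
tool_pos: [0.5842, 0.21, 0.0969]
tool_rot: [3.141, -0.348, 1.612]
contact_force: [-0.6, -8.2, 0.1]
opening: 0.04
grip_force: 3.8
```

Emit:
{"fn": "arm_command", "kwargs": {"series": [{"x": 0.5,"y": 0,"z": 0.2,"rx": 0,"ry": 0,"rz": 0},{"x": 0.5,"y": 0,"z": 0.2,"rx": 0,"ry": 0,"rz": 0}]}}

```text
time: 26.05
tool_pos: [0.5842, 0.2101, 0.0969]
tool_rot: [3.141, -0.348, 1.612]
contact_force: [0.4, -9.5, 0.9]
opening: 0.0398
grip_force: 4.2
```

The force has risen to 9.5 N and the arm has stopped advancing, so the jar is against the wall. I'll back straight away, rise, and check.

Emit:
{"fn": "arm_command", "kwargs": {"series": [{"x": -3,"y": 0,"z": -1,"rx": 0,"ry": 0,"rz": 0},{"x": -14,"y": 0,"z": -5,"rx": 0,"ry": 0,"rz": 0},{"x": -38,"y": 0,"z": -14,"rx": 0,"ry": 0,"rz": 0},{"x": -66,"y": 0,"z": -24,"rx": 0,"ry": 0,"rz": 0},{"x": -85,"y": 0,"z": -60,"rx": 0,"ry": 0,"rz": 0},{"x": -110,"y": 0,"z": -100,"rx": 0,"ry": 0,"rz": 0},{"x": -140,"y": 0,"z": -135,"rx": 0,"ry": 0,"rz": 0},{"x": -170,"y": 0,"z": -150,"rx": 0,"ry": 0,"rz": 0},{"x": -200,"y": 0,"z": -160,"rx": 0,"ry": 0,"rz": 0},{"x": -200,"y": 0,"z": -160,"rx": 0,"ry": 0,"rz": 0},{"x": -200,"y": 0,"z": -160,"rx": 0,"ry": 0,"rz": 0}]}}

```text
time: 27.15
tool_pos: [0.594, -0.0319, 0.1789]
tool_rot: [-3.141, -0.35, 1.61]
contact_force: [0.6, 0.2, -1.4]
opening: 0.0397
grip_force: 0.0
```

Run:
```python
from h import *
st()
o={}
for c in('scene','top'):
  p=read_camera(c);o[c]=p['pixels']
  for q in('stopper_flange','jar'): print(c,q,[np.round(d['point'],4).tolist() for d in mark_of(p,q) if np.hypot(d['point'][0]-.58,d['point'][1]-.29)<.04])
cv2.imwrite('pics/k.png',np.hstack([cv2.resize(o['scene'][60:310,120:400],(400,357)),cv2.resize(o['top'][90:290,100:324],(400,357))]))
```

```text
27.15 [ 0.594  -0.0319  0.1789] [-3.1415 -0.3503  1.6104] F [ 0.6  0.2 -1.4] open 0.03966593265497075 0.0 [-0.32  0.61  1.45  0.35  1.23 -0.5 ]
scene stopper_flange [[0.5827, 0.2909, 0.1087]]
scene jar [[0.5829, 0.2922, -0.0007]]
top stopper_flange [[0.5861, 0.2915, 0.1101]]
top jar [[0.5811, 0.288, -0.0021]]
```

View pics/k.png

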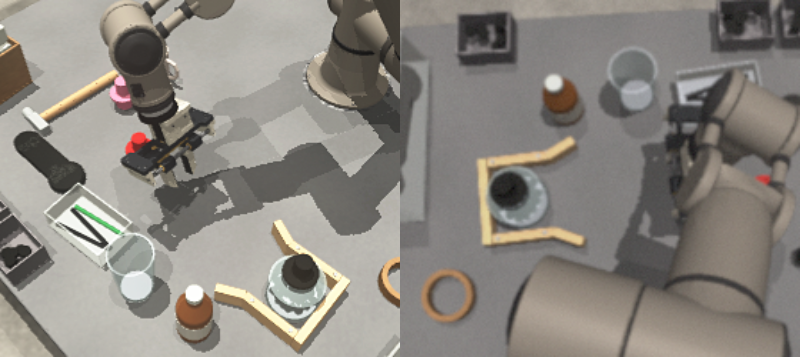

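The closed jar stands upright against the back wall, at (297,285) on the left and (515,195) on the right. The gripper is clear of everything and the bystanders in view haven't moved.

```bash
python3 -c "
from cell import *
print(hand_in())"
```

```text
the job is handed in; nothing more can be done
None
```

The stopper is seated in the jar with its flange on the rim, the closed jar stands upright against the bay's back wall, and the job was handed in at about 27 s; the verdict was not reported.

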